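# Line up the sauce bottles by height

## Robot

A 6-joint arm with a two-finger parallel gripper is mounted at the origin on the work surface. World frame = base frame: x ahead of the robot, y to its left, z up, the work surface at z = 0. Lengths are in m, angles in rad, forces in N, time in s.
With the tool pointing down it reaches from about 0.375 to 0.975 m from the base axis. Payload 3.8 kg.
Tool frame: the origin (TCP) lies where the fingers leave the gripper's body, on its centre line; the fingertips stand 73 mm ahead of it and the grasp point (between the pads) lies 54 mm ahead of it; z points along the fingers, y is the line along which they close (so a half turn about z gives the same grasp; the last joint's range is limited). The gripper opens to 85 mm and grips with 20 to 120 N. Pads are 22 mm wide; open, the fingers measure 114 mm over their backs; the gripper's body (76 mm by 85 mm) begins 54 mm behind the grasp point. The pads swing forward as they close: fully open they stand 13 mm farther back than shut.
Start: joints at [1.243, 0.264, 1.604, -0, 1.274, -0.037], TCP at [0.194, 0.647, 0.304] pointing down, gripper open.
Joint ranges: [-2.63, 2.63], [-0.94, 2.18], [0.31, 2.57], [-1.31, 4.45], [0, 2.66], [-2.55, 2.55]. Speed limits (rad/s): [2.57, 2.57, 3.14, 3.14, 3.14, 3.14].

## Interface

Orientations are given as a rotation vector (axis times angle).
In Python, from workcell import read_state, viewer, bot gives the robot as it stands.
- The arm moves only by the tool jog_arm, never from a script. Its argument "increments" is a list that holds one entry, the list of rows, each a list of 7 numbers: the shift along the tool's x, y, z in units of 30 mm (1.0 is 30 mm), then the turn, a rotation vector about the tool's x, y, z in units of 6 degrees (1.0 is 6 degrees), then the opening, from -1 (shut) to 1 (fully open). A call has exactly 5 rows; each row shifts and turns the commanded pose from where the row before left it, along the tool's axes as they then stand; what a row does not reach is not made up. A row lasts 1/12 s, in which the tool goes at most 41.7 mm and 7.16 degrees, less where a joint would pass 70% of its speed; a pose out of reach is approached as far as the arm can. A call is refused whole if a number of a shift passes 1 or a number of a turn 1, either way. A call with a gripper value outside its range is refused whole. The fingers move at their own pace and stop on an object; "force" is the grip in N (left out, the last holds). Time passes only in rows, so rows that do not move let the fingers close, or fill a call up. It gives the time, the measured TCP pose, the force, the opening and the grip force at its end, in the units of the state.
- read_state(): the state, without advancing time (a new reading comes with each control period).
- viewer.read_camera(name): name is "scene" or "top" or "wrist"; returns (picture, depth): 400x640x3 uint8, blue, green, red; 400x640 float32, m along the optical axis (not along the pixel's ray), 0 where there is no reading.
- viewer.camera_params(name): a dict with "fx", "fy", "cx", "cy" (pixels), "R" (3x3) and "t" (3): a world point X has camera coordinates R X + t; the wrist camera has in their place "hand_eye" (4x4, takes a point from camera to tool coordinates, whose origin is the TCP and whose axes are the flange's). Camera axes: x right, y down, z forward; pixel columns grow to the right and rows downward; lengths in m; the calibration is good to about 2 mm. A picture is of the moment at which its call begins: read the wrist's pose just before it. camera_params takes no time and is no camera call.
- bot.finish_job(): hands the job in; it is judged then, once.
The state is a dict: "time": time; "q": joint angles; "joint_vel": joint speeds; "joint_torque": joint torques, N m; "tool_pos": TCP position; "tcp_rot": TCP orientation; "wrist_force": force on the tool from outside, world axes, zero at the start; "torque": the same for the moment, N m; "width": opening from 0.0 (shut) to 1.0 (fully open); "grip_force": force on a finger pad.
Only numpy, scipy, OpenCV 4.12 (cv2) and the standard library are available. Lean on these libraries where they do the work, as an engineer would, in place of code of your own. Each camera call takes 0.05 s, during which the arm holds its last target. There are 200 camera calls.

## Task

Set out the four sauce bottles on the stall's display board, one upright in the middle of each cork mat, in order of height: the tallest on the mat next to the price card, stepping down to the smallest on the mat next to the spice jar. Do not knock over any bottle, and leave the price card and the spice jar where they stand.

Things in the scene. Friction and masses are not known exactly. Their poses are not given: they have to be found in the camera images.
- small_mid (a point): the smallest of the four loose sauce bottles: upright, amber glass with a white blank label and black screw cap, 95 mm tall, body 36 mm across. The point is its centre, half-way up (47.5 mm above its base), z along the bottle towards the cap. The cap is 26 mm across and takes the top 26 mm; below it is a neck 23 mm across for 8 mm, then the shoulder slopes out and meets the full body 52 mm below the top.
- medium_mid (a point): the second smallest of the four loose sauce bottles: upright, amber glass with a white blank label and black screw cap, 125 mm tall, body 44 mm across. The point is its centre, half-way up (62.5 mm above its base), z along the bottle towards the cap. The cap is 26 mm across and takes the top 26 mm; below it is a neck 23 mm across for 8 mm, then the shoulder slopes out and meets the full body 52 mm below the top.
- large_mid (a point): the second tallest of the four loose sauce bottles: upright, amber glass with a white blank label and black screw cap, 155 mm tall, body 52 mm across. The point is its centre, half-way up (77.5 mm above its base), z along the bottle towards the cap. The cap is 26 mm across and takes the top 26 mm; below it is a neck 23 mm across for 8 mm, then the shoulder slopes out and meets the full body 52 mm below the top.
- tall_mid (a point): the tallest of the four loose sauce bottles: upright, amber glass with a white blank label and black screw cap, 185 mm tall, body 60 mm across. The point is its centre, half-way up (92.5 mm above its base), z along the bottle towards the cap. The cap is 26 mm across and takes the top 26 mm; below it is a neck 23 mm across for 8 mm, then the shoulder slopes out and meets the full body 52 mm below the top.
- mat1: one of four identical round cork mats, 72 mm across and 3 mm thick, in a straight row, 90 mm between centres, fixed on a pale wooden display board 18 mm high, 100 x 580 mm. Its origin is the centre of its underside; its top is 3 mm above that. Position 1 of 4 counted along the row from the robot's left to its right; y runs along the row to the left.
- mat2: one of four identical round cork mats, 72 mm across and 3 mm thick, in a straight row, 90 mm between centres, fixed on a pale wooden display board 18 mm high, 100 x 580 mm. Its origin is the centre of its underside; its top is 3 mm above that. Position 2 of 4 counted along the row from the robot's left to its right; y runs along the row to the left.
- mat3: one of four identical round cork mats, 72 mm across and 3 mm thick, in a straight row, 90 mm between centres, fixed on a pale wooden display board 18 mm high, 100 x 580 mm. Its origin is the centre of its underside; its top is 3 mm above that. Position 3 of 4 counted along the row from the robot's left to its right; y runs along the row to the left.
- mat4: one of four identical round cork mats, 72 mm across and 3 mm thick, in a straight row, 90 mm between centres, fixed on a pale wooden display board 18 mm high, 100 x 580 mm. Its origin is the centre of its underside; its top is 3 mm above that. Position 4 of 4 counted along the row from the robot's left to its right; y runs along the row to the left.
- price_card: small price-card holder standing loose on the board beyond one end of the row (either end), 95 mm from the nearest mat centre: round brass foot 54 mm across, short stem, blank white card 65 mm wide; 95 mm tall. Origin: centre of its underside; the card faces along x. Leave it where it is.
- spice_jar: squat spice jar, 52 mm across, 55 mm tall, reddish with a white label and brass lid, standing loose on the board beyond the other end of the row, 95 mm from the nearest mat centre. Origin: centre of its underside, z up. Leave it where it is.
There are look-alikes about, which are no part of the job. Leave any blue or yellow look-alike of the part that bears tall_mid alone.

How it is judged:
At the end, for the whole second after the job is handed in: From the price card to the spice jar the bottles stand tallest to smallest, one per mat, each centre within 15 mm of its mat centre, tilted under 0.1 rad, released and at rest; price card and spice jar within 20 mm of where they started (((horizontal distance between price_card and mat1 below 0.13 m and horizontal distance between tall_mid and mat1 below 0.015 m and horizontal distance between large_mid and mat2 below 0.015 m and horizontal distance between medium_mid and mat3 below 0.015 m and horizontal distance between small_mid and mat4 below 0.015 m) or (horizontal distance between price_card and mat4 below 0.13 m and horizontal distance between small_mid and mat1 below 0.015 m and horizontal distance between medium_mid and mat2 below 0.015 m and horizontal distance between large_mid and mat3 below 0.015 m and horizontal distance between tall_mid and mat4 below 0.015 m)) and angle between each of small_mid, medium_mid, large_mid, tall_mid's own z axis and vertical below 0.1 rad and linear speed of each of bottle_small, bottle_medium, bottle_large, bottle_tall below 0.02 m/s and angular speed of each of bottle_small, bottle_medium, bottle_large, bottle_tall below 0.2 rad/s and distance of each of price_card, spice_jar from where it was at the start of the episode below 0.02 m); the robot touches nothing.
It fails at once if a bottle is knocked over (tilted more than 0.8 rad) (angle between any of small_mid, medium_mid, large_mid, tall_mid's own z axis and vertical above 0.8 rad).
It fails at once if the price card or the spice jar is moved more than 20 mm (distance of any of price_card, spice_jar from where it was at the start of the episode above 0.02 m).
It also fails if it takes over 138 s, if anything falls off the work surface, if the arm or the gripper's body presses on something with over 40 N, if the wrist force passes 120 N, or if a joint passes its speed limit or range.

## Working session

There is one attempt and no reset: what is moved stays moved. The work goes in short steps, Python scripts to look and compute and a tool call to move; the robot and the scene stay as the last step left them, time stands still between calls to the robot, and variables do not carry over. Pictures are saved under pics/ and viewed, at most 14 in all, crops included, and the job is handed in when it is done.

Besides the shell and the picture viewer there is one more tool, called after ">>>" by a JSON object that holds its "api" and its "payload". jog_arm: Moves the arm, as the interface text tells. Its arguments: {"type":"object","properties":{"increments":{"type":"array","items":{"type":"array","items":{"type":"array","items":{"type":"number"}}}},"force":{"type":"number"}},"required":["increments"]}

```bash
mkdir -p pics; ls
python3 - <<'E'
from workcell import read_state, viewer, bot
import cv2
s=read_state(); print(s)
for n in ["scene","top"]:
    im,d=viewer.read_camera(n); cv2.imwrite(f"pics/{n}0.png",im); print(n,viewer.camera_params(n))
E
```

```text
pics
{'time': 0.0, 'q': array([ 1.24308673e+00,  2.64755742e-01,  1.60535125e+00, -3.88259334e-05,
        1.27367174e+00, -3.69004929e-02]), 'joint_vel': array([-0.00041879,  0.00011383,  0.00083654,  0.0003768 ,  0.00010098,
       -0.00113324]), 'joint_torque': array([ 2.09431499e-03, -5.15112233e+01, -3.67317581e+01,  9.82926440e-05,
        1.29420016e-02,  1.05218166e-05]), 'tool_pos': array([0.19337537, 0.64613246, 0.30257237]), 'tcp_rot': array([-0.45512378, -3.10808535,  0.00338715]), 'wrist_force': array([ 0.09960483, -0.41825113, -0.64275236]), 'torque': array([ 0.01658593,  0.00660753, -0.03414076]), 'grip_force': 0.0, 'width': 1.0002997583278928}
scene {'fx': 383.5550220614343, 'fy': 383.5550220614343, 'cx': 317.69622600397264, 'cy': 197.10106042942743, 'R': array([[-1.20556130e-01,  9.92706471e-01, -2.85514587e-04],
       [ 8.29620389e-01,  1.00592697e-01, -5.49191333e-01],
       [-5.45157069e-01, -6.64452506e-02, -8.35696595e-01]]), 't': array([ 0.03802138, -0.39741866,  1.19705424])}
top {'fx': 412.462579351766, 'fy': 412.462579351766, 'cx': 316.5932352244559, 'cy': 197.46909175296923, 'R': array([[ 0.02621222, -0.99963251, -0.00691068],
       [-0.99746175, -0.02569622, -0.06640606],
       [ 0.06620408,  0.00863379, -0.99776875]]), 't': array([0.02041797, 0.53320777, 1.08437916])}
```

View pics/scene0.png

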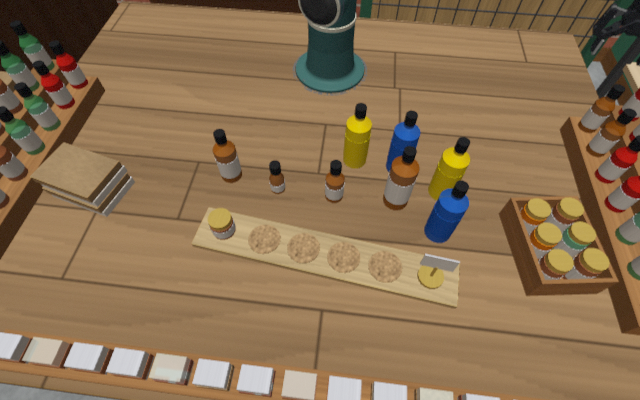

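View pics/top0.png

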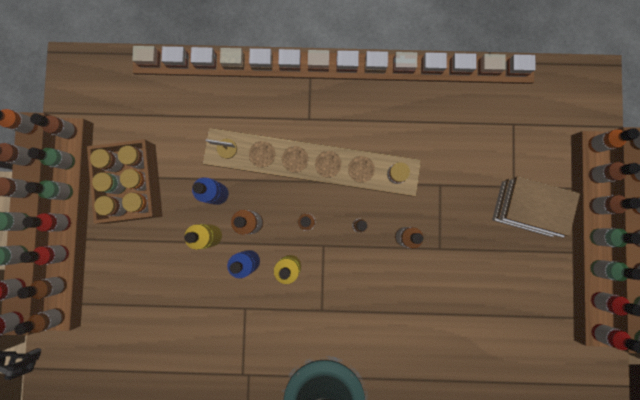

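The top view shows the mats at about (262,154), (295,159), (328,163) and (361,169), with the price card at (225,150) beside mat1 and the jar at (400,172) beside mat4. The amber bottles are tall (245,221), medium (306,222), small (360,225) and large (409,237). So tall, large, medium and small go to mats 1, 2, 3 and 4.

```bash
cat > h.py <<'E'
from workcell import read_state, viewer, bot
import cv2, numpy as np
from scipy.spatial.transform import Rotation as Ro
def cloud(n):
    s=read_state()
    im,d=viewer.read_camera(n); p=viewer.camera_params(n)
    v,u=np.mgrid[:400,:640]
    C=np.stack([(u-p['cx'])/p['fx']*d,(v-p['cy'])/p['fy']*d,d],-1)
    if n=='wrist':
        H=p['hand_eye']; T=Ro.from_rotvec(s['tcp_rot']).as_matrix()
        W=(C@H[:3,:3].T+H[:3,3])@T.T+s['tool_pos']
    else: W=(C-p['t'])@p['R']
    W[d<=0]=np.nan
    return im,W
E
python3 - <<'E'
from h import *
B={'tall':(248,221,.185),'med':(306,222,.125),'small':(360,225,.095),'large':(409,237,.155),'blue1':(208,188,.185),'yel1':(200,236,.185),'blue2':(243,264,.185),'yel2':(287,269,.185),'card':(225,150,.113),'jar':(400,172,.073)}
out={}
for n in ['top','scene']:
    im,W=cloud(n)
    if n=='top': out={k:np.nanmean(W[b[1]-3:b[1]+4,b[0]-3:b[0]+4].reshape(-1,3),0)[:2] for k,b in B.items()}
    for k,b in B.items():
        P=W[np.hypot(*(W[...,:2]-out[k]).transpose(2,0,1))<.05]
        Q=P[abs(P[:,2]-b[2])<.006]
        print(n,k,len(Q),'zmax',np.nanmax(P[:,2]).round(3), Q.mean(0).round(4) if len(Q) else '', (np.ptp(Q,axis=0)).round(3) if len(Q) else '', 'mid',((Q.max(0)+Q.min(0))/2).round(4) if len(Q) else '')
    # mats: z near .021, cork colour
    hsv=cv2.cvtColor(im,cv2.COLOR_BGR2HSV)
    if n=='top': cs=[(262,154),(295,159),(328,163),(361,169)]
    else: cs=[(385,266),(343,256),(303,248),(264,239)]
    for c in cs: 
        print(n,'mat',c,W[c[1]-3:c[1]+4,c[0]-3:c[0]+4].reshape(-1,3).mean(0).round(4), hsv[c[1]-3:c[1]+4,c[0]-3:c[0]+4].reshape(-1,3).mean(0).round())
    b=(310,142) if n=='top' else (230,225); print(hsv[b[1],b[0]])
    cv2.imwrite(f'pics/{n}_mats.png',cv2.resize(im[120:200,195:425] if n=='top' else im[200:305,185:465],None,fx=2.8,fy=2.8))
E
```

```text
top tall 104 zmax 0.189 [0.462  0.2071 0.1848] [0.025 0.025 0.009] mid [0.4624 0.2073 0.1843]
top med 87 zmax 0.13 [0.4672 0.0593 0.1247] [0.022 0.024 0.01 ] mid [0.4668 0.0596 0.1254]
top small 84 zmax 0.1 [ 0.4613 -0.0794  0.0947] [0.022 0.022 0.01 ] mid [ 0.4609 -0.0792  0.0949]
top large 102 zmax 0.161 [ 0.4349 -0.2024  0.1548] [0.023 0.024 0.011] mid [ 0.4352 -0.2023  0.1549]
top blue1 102 zmax 0.188 [0.5379 0.3039 0.1845] [0.023 0.025 0.007] mid [0.5382 0.3043 0.1839]
top yel1 107 zmax 0.189 [0.4244 0.3169 0.1848] [0.023 0.025 0.009] mid [0.4246 0.3176 0.1842]
top blue2 106 zmax 0.188 [0.3592 0.2118 0.1846] [0.025 0.024 0.009] mid [0.3594 0.2117 0.1838]
top yel2 104 zmax 0.189 [0.3488 0.1015 0.1849] [0.025 0.023 0.009] mid [0.3488 0.1014 0.1849]
top card 42 zmax 0.117 [0.6577 0.2776 0.1118] [0.009 0.062 0.009] mid [0.6576 0.2791 0.112 ]
top jar 302 zmax 0.078 [ 0.6004 -0.176   0.0727] [0.049 0.048 0.01 ] mid [ 0.6005 -0.1758  0.0731]
top mat (262, 154) [0.6455 0.1839 0.021 ] [ 15. 101. 130.]
top mat (295, 159) [0.6342 0.0949 0.0208] [ 15. 101. 130.]
top mat (328, 163) [0.6257 0
[... 632 characters left out ...]
842] [0.028 0.024 0.008] mid [0.4255 0.3151 0.1837]
scene blue2 101 zmax 0.187 [0.3627 0.2101 0.1843] [0.026 0.025 0.008] mid [0.3612 0.21   0.1833]
scene yel2 99 zmax 0.188 [0.3524 0.0996 0.1844] [0.027 0.025 0.008] mid [0.3499 0.0995 0.1834]
scene card 99 zmax 0.115 [0.6595 0.2768 0.1111] [0.012 0.064 0.008] mid [0.6591 0.2782 0.111 ]
scene jar 395 zmax 0.077 [ 0.604  -0.1773  0.073 ] [0.05  0.048 0.009] mid [ 0.6023 -0.1779  0.072 ]
scene mat (385, 266) [0.647  0.1843 0.021 ] [ 17. 103. 176.]
scene mat (343, 256) [0.6347 0.0938 0.021 ] [ 17. 103. 176.]
scene mat (303, 248) [0.6264 0.0055 0.0213] [ 17. 102. 176.]
scene mat (264, 239) [ 0.615  -0.0834  0.0212] [ 17. 102. 177.]
[ 13 156 119]
```

View pics/top_mats.png

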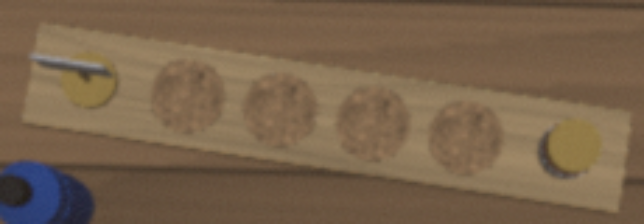

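Both cameras agree within 3 mm and the heights match. Mats are spaced 89.6 mm and the row is yawed -6.6°. I'll turn the tool 80° so that it closes across the row.

>>> {"api": "jog_arm", "payload": {"increments": [[[0, 0, 0, 0, 0, 1, 0.3], [0, 0, 0, 0, 0, 1, 0.3], [0, 0, 0, 0, 0, 1, 0.3], [0, 0, 0, 0, 0, 1, 0.3], [0, 0, 0, 0, 0, 1, 0.3]]], "force": 50}}

```text
time: 0.62
tool_pos: [0.1935, 0.6465, 0.3035]
tcp_rot: [1.252, 2.881, -0.001]
wrist_force: [-0.4, 0.2, 0.0]
width: 0.649
grip_force: 0.0
```

>>> {"api": "jog_arm", "payload": {"increments": [[[0, 0, 0, 0, 0, 1, 0.3], [0, 0, 0, 0, 0, 1, 0.3], [0, 0, 0, 0, 0, 1, 0.3], [0, 0, 0, 0, 0, 1, 0.3], [0, 0, 0, 0, 0, 1, 0.3]]]}}

```text
time: 1.03
tool_pos: [0.1935, 0.6465, 0.3035]
tcp_rot: [1.955, 2.459, -0.001]
wrist_force: [-0.7, -0.5, 0.7]
width: 0.647
grip_force: 0.0
```

>>> {"api": "jog_arm", "payload": {"increments": [[[0, 0, 0, 0, 0, 1, 0.3], [0, 0, 0, 0, 0, 1, 0.3], [0, 0, 0, 0, 0, 1, 0.3], [0, 0, 0, 0, 0, 0.3, 0.3], [0, 0, 0, 0, 0, 0, 0.3]]]}}

```text
time: 1.45
tool_pos: [0.1935, 0.6465, 0.3035]
tcp_rot: [2.344, 2.092, -0.001]
wrist_force: [1.0, -0.2, -0.7]
width: 0.651
grip_force: 0.0
```

```bash
cat > go.py <<'E'
import sys; from h import *
# go.py x y z : shift to TCP target in tool units (30 mm), and attitude error in 6deg units
s=read_state(); R=Ro.from_rotvec(s['tcp_rot']); t=np.array([float(a) for a in sys.argv[1:4]])
yw=np.radians(-6.6); y=np.array([np.cos(yw),np.sin(yw),0]); z=np.array([0,0,-1.]); G=Ro.from_matrix(np.stack([np.cross(y,z),y,z],1))
print('t',round(s['time'],2),'tcp',s['tool_pos'].round(4),'units',(R.inv().apply(t-s['tool_pos'])/.03).round(2),'turn',((R.inv()*G).as_rotvec()/np.radians(6)).round(2),'w',round(s['width'],3),'gf',round(s['grip_force'],1),'F',s['wrist_force'].round(1),'q',s['q'].round(2))
E
python3 go.py .463 .2065 .304
```

```text
t 1.45 tcp [0.1935 0.6465 0.3035] units [-1.356e+01  1.059e+01 -1.000e-02] turn [-0.    0.01  0.02] w 0.651 gf 0.0 F [ 1.  -0.2 -0.7] q [1.24 0.26 1.6  0.   1.27 1.36]
```

>>> {"api": "jog_arm", "payload": {"increments": [[[-0.7, 0.55, 0, 0, 0, 0, 0.3], [-0.7, 0.55, 0, 0, 0, 0, 0.3], [-0.7, 0.55, 0, 0, 0, 0, 0.3], [-0.7, 0.55, 0, 0, 0, 0, 0.3], [-0.7, 0.55, 0, 0, 0, 0, 0.3]]]}}

```text
time: 1.87
tool_pos: [0.2641, 0.5319, 0.3037]
tcp_rot: [2.341, 2.095, -0.0]
wrist_force: [-0.1, 0.9, 0.4]
width: 0.651
grip_force: 0.0
```

>>> {"api": "jog_arm", "payload": {"increments": [[[-0.7, 0.55, 0, 0, 0, 0, 0.3], [-0.7, 0.55, 0, 0, 0, 0, 0.3], [-0.7, 0.55, 0, 0, 0, 0, 0.3], [-0.7, 0.55, 0, 0, 0, 0, 0.3], [-0.7, 0.55, 0, 0, 0, 0, 0.3]]]}}

```text
time: 2.28
tool_pos: [0.3343, 0.4182, 0.3038]
tcp_rot: [2.341, 2.095, 0.0]
wrist_force: [-0.8, 0.2, 0.2]
width: 0.649
grip_force: 0.0
```

>>> {"api": "jog_arm", "payload": {"increments": [[[-0.7, 0.55, 0, 0, 0, 0, 0.3], [-0.7, 0.55, 0, 0, 0, 0, 0.3], [-0.7, 0.55, 0, 0, 0, 0, 0.3], [-0.7, 0.55, 0, 0, 0, 0, 0.3], [-0.7, 0.55, 0, 0, 0, 0, 0.3]]]}}

```text
time: 2.7
tool_pos: [0.4044, 0.3045, 0.3039]
tcp_rot: [2.342, 2.094, 0.0]
wrist_force: [1.2, 0.2, -0.8]
width: 0.652
grip_force: 0.0
```

>>> {"api": "jog_arm", "payload": {"increments": [[[-0.7, 0.55, 0, 0, 0, 0, 0.3], [-0.7, 0.55, 0, 0, 0, 0, 0.3], [-0.7, 0.5, 0, 0, 0, 0, 0.3], [-0.7, 0.4, 0, 0, 0, 0, 0.3], [-0.26, 0.34, 0, 0, 0, 0, 0.3]]]}}

```text
time: 3.12
tool_pos: [0.4638, 0.2043, 0.3038]
tcp_rot: [2.343, 2.092, -0.001]
wrist_force: [1.1, 0.3, -0.1]
width: 0.647
grip_force: 0.0
```

```bash
python3 go.py .463 .2065 .226
python3 - <<'E'
from h import *
im,W=cloud('wrist'); cv2.imwrite('pics/w1.png',im)
P=W.reshape(-1,3); P=P[np.hypot(P[:,0]-.463,P[:,1]-.2065)<.04]; Q=P[abs(P[:,2]-.185)<.006]; print(len(Q),np.nanmax(P[:,2]) if len(P) else 0, Q.mean(0) if len(Q) else '', (Q.max(0)+Q.min(0))/2 if len(Q) else '')
E
```

```text
t 3.12 tcp [0.4638 0.2043 0.3038] units [ 0.07 -0.04  2.59] turn [-0.    0.01  0.02] w 0.647 gf 0.0 F [ 1.1  0.3 -0.1] q [ 0.37 -0.06  1.96 -0.    1.24  0.48]
1600 0.3209225786139129 [0.4637633  0.20849321 0.18601653] [0.46377886 0.20723717 0.18364221]
```

View pics/w1.png

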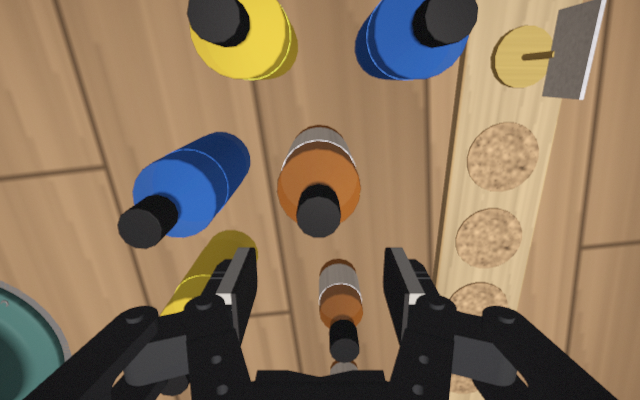

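The wrist view shows the tall cap at (319,210), in line between the open fingers with nothing in their way. Descending and gripping.

>>> {"api": "jog_arm", "payload": {"increments": [[[0.09, -0.01, 0.6, 0, 0, 0, 0.3], [0, 0, 0.6, 0, 0, 0, 0.3], [0, 0, 0.6, 0, 0, 0, 0.3], [0, 0, 0.5, 0, 0, 0, 0.3], [0, 0, 0.3, 0, 0, 0, 0.3]]]}}

```text
time: 3.58
tool_pos: [0.4624, 0.2099, 0.2238]
tcp_rot: [-2.341, -2.093, 0.004]
wrist_force: [0.0, 0.3, -0.3]
width: 0.649
grip_force: 0.0
```

>>> {"api": "jog_arm", "payload": {"increments": [[[0, 0, 0, 0, 0, 0, -0.6], [0, 0, 0, 0, 0, 0, -0.6], [0, 0, 0, 0, 0, 0, -0.6], [0, 0, 0, 0, 0, 0, -1], [0, 0, 0, 0, 0, 0, -1]]], "force": 50}}

```text
time: 4.0
tool_pos: [0.4638, 0.2098, 0.2267]
tcp_rot: [2.343, 2.093, 0.002]
wrist_force: [0.5, 1.0, -1.0]
width: 0.284
grip_force: 49.7
```

>>> {"api": "jog_arm", "payload": {"increments": [[[0, 0, 0, 0, 0, 0, -1], [0, 0, 0, 0, 0, 0, -1], [0, 0, 0, 0, 0, 0, -1], [0, 0, 0, 0, 0, 0, -1], [0, 0, 0, 0, 0, 0, -1]]]}}

```text
time: 4.42
tool_pos: [0.4638, 0.2097, 0.2266]
tcp_rot: [2.343, 2.093, 0.002]
wrist_force: [-0.4, 1.4, 3.6]
width: 0.287
grip_force: 50.0
```

```bash
python3 go.py .6458 .1845 .27
```

```text
t 4.42 tcp [0.4638 0.2097 0.2266] units [-0.15  6.12 -1.44] turn [ 0.01 -0.01  0.02] w 0.287 gf 50.0 F [-0.4  1.4  3.6] q [0.38 0.01 2.04 0.   1.09 0.49]
```

>>> {"api": "jog_arm", "payload": {"increments": [[[0, 0, -0.2, 0, 0, 0, -1], [0, 0, -0.4, 0, 0, 0, -1], [0, 0, -0.5, 0, 0, 0, -1], [0, 0, -0.5, 0, 0, 0, -1], [0, 0.2, -0.2, 0, 0, 0, -1]]]}}

```text
time: 4.83
tool_pos: [0.4693, 0.2088, 0.2818]
tcp_rot: [2.342, 2.093, 0.001]
wrist_force: [0.9, 0.6, -4.8]
width: 0.288
grip_force: 49.7
```

>>> {"api": "jog_arm", "payload": {"increments": [[[0, 0.5, 0, 0, 0, 0, -1], [0, 0.6, 0, 0, 0, 0, -1], [0, 0.6, 0, 0, 0, 0, -1], [0, 0.6, 0, 0, 0, 0, -1], [0, 0.6, 0, 0, 0, 0, -1]]]}}

```text
time: 5.25
tool_pos: [0.5567, 0.1984, 0.2792]
tcp_rot: [-2.343, -2.093, 0.002]
wrist_force: [0.5, 0.4, -5.1]
width: 0.291
grip_force: 49.8
```

>>> {"api": "jog_arm", "payload": {"increments": [[[0, 0.6, 0, 0, 0, 0, -1], [0, 0.6, 0, 0, 0, 0, -1], [0, 0.6, 0, 0, 0, 0, -1], [0, 0.5, 0, 0, 0, 0, -1], [0, 0.4, 0, 0, 0, 0, -1]]]}}

```text
time: 5.67
tool_pos: [0.6377, 0.1891, 0.2788]
tcp_rot: [-2.344, -2.092, 0.002]
wrist_force: [-0.4, -0.3, -5.1]
width: 0.287
grip_force: 49.8
```

>>> {"api": "jog_arm", "payload": {"increments": [[[0, 0.2, 0, 0, 0, 0, -1], [0, 0.1, 0, 0, 0, 0, -1], [0, 0, 0, 0, 0, 0, -1], [0, 0, 0, 0, 0, 0, -1], [0, 0, 0, 0, 0, 0, -1]]]}}

```text
time: 6.08
tool_pos: [0.6445, 0.1889, 0.2797]
tcp_rot: [-2.342, -2.093, 0.001]
wrist_force: [-0.0, -0.6, -6.3]
width: 0.284
grip_force: 49.8
```

```bash
python3 go.py .6458 .187 .2486
python3 - <<'E'
from h import *
im,W=cloud('scene'); cv2.imwrite('pics/s1.png',im[100:320,150:500])
E
```

```text
t 6.08 tcp [0.6445 0.1889 0.2797] units [-0.06  0.05  1.04] turn [-0.01  0.    0.03] w 0.284 gf 49.8 F [-0.  -0.6 -6.3] q [0.25 0.27 1.64 0.   1.23 0.36]
```

View pics/s1.png

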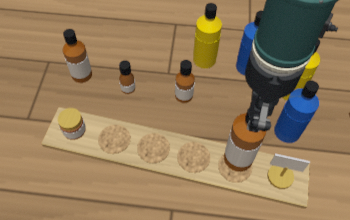

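The picture shows the bottle hanging upright above mat1, clear of the card. Lowering it.

>>> {"api": "jog_arm", "payload": {"increments": [[[-0.06, 0.05, 0.3, 0, 0, 0, -1], [0, 0, 0.3, 0, 0, 0, -1], [0, 0, 0.2, 0, 0, 0, -1], [0, 0, 0.15, 0, 0, 0, -1], [0, 0, 0.09, 0, 0, 0, -1]]]}}

```text
time: 6.55
tool_pos: [0.6459, 0.1867, 0.2477]
tcp_rot: [-2.342, -2.092, 0.003]
wrist_force: [-3.7, -0.0, 4.9]
width: 0.288
grip_force: 50.9
```

>>> {"api": "jog_arm", "payload": {"increments": [[[0, 0, 0.02, 0, 0, 0, -1], [0, 0, 0, 0, 0, 0, -1], [0, 0, 0, 0, 0, 0, -1], [0, 0, 0, 0, 0, 0, -1], [0, 0, 0, 0, 0, 0, -1]]]}}

```text
time: 6.97
tool_pos: [0.6466, 0.1869, 0.2481]
tcp_rot: [2.343, 2.093, 0.0]
wrist_force: [0.1, -0.7, -4.9]
width: 0.288
grip_force: 49.8
```

```bash
python3 go.py .6458 .187 .2476
```

```text
t 6.97 tcp [0.6466 0.1869 0.2481] units [ 0.   -0.03  0.02] turn [ 0.   -0.    0.02] w 0.288 gf 49.8 F [ 0.1 -0.7 -4.9] q [ 0.24  0.3   1.67 -0.    1.18  0.36]
```

>>> {"api": "jog_arm", "payload": {"increments": [[[0, 0, 0.03, 0, 0, 0, -1], [0, 0, 0, 0, 0, 0, -0.4], [0, 0, 0, 0, 0, 0, -0.3], [0, 0, 0, 0, 0, 0, -0.1], [0, 0, 0, 0, 0, 0, 0.1]]]}}

```text
time: 7.38
tool_pos: [0.6473, 0.187, 0.2485]
tcp_rot: [2.342, 2.092, 0.003]
wrist_force: [0.8, -0.3, 0.0]
width: 0.55
grip_force: 0.0
```

>>> {"api": "jog_arm", "payload": {"increments": [[[0, 0, 0, 0, 0, 0, 0.3], [0, 0, -0.2, 0, 0, 0, 0.3], [0, 0, -0.5, 0, 0, 0, 0.3], [0, 0, -0.7, 0, 0, 0, 0.3], [0, 0, -0.7, 0, 0, 0, 0.3]]]}}

```text
time: 7.8
tool_pos: [0.6462, 0.1868, 0.3106]
tcp_rot: [-2.343, -2.092, 0.002]
wrist_force: [1.2, 0.8, 0.1]
width: 0.65
grip_force: 0.0
```

```bash
python3 go.py .4365 -.2034 .3
python3 - <<'E'
from h import *
im,W=cloud('scene'); P=W.reshape(-1,3);P=P[np.hypot(P[:,0]-.646,P[:,1]-.184)<.03]; Q=P[abs(P[:,2]-.206)<.006]; print(len(Q),Q.mean(0),(Q.max(0)+Q.min(0))/2)
E
```

```text
t 7.8 tcp [0.6462 0.1868 0.3106] units [-13.71  -5.48   0.37] turn [-0.01  0.    0.02] w 0.65 gf 0.0 F [1.2 0.8 0.1] q [ 0.24  0.26  1.6  -0.    1.29  0.36]
71 [0.64798811 0.17622743 0.2050824 ] [0.64681171 0.1777574  0.20413532]
```

>>> {"api": "jog_arm", "payload": {"increments": [[[-0.4, -0.2, 0, 0, 0, 0, 0.3], [-0.75, -0.3, 0, 0, 0, 0, 0.3], [-0.75, -0.3, 0, 0, 0, 0, 0.3], [-0.75, -0.3, 0, 0, 0, 0, 0.3], [-0.75, -0.3, 0, 0, 0, 0, 0.3]]]}}

```text
time: 8.27
tool_pos: [0.5919, 0.0889, 0.3094]
tcp_rot: [-2.342, -2.093, 0.002]
wrist_force: [0.1, -0.0, 1.2]
width: 0.651
grip_force: 0.0
```

>>> {"api": "jog_arm", "payload": {"increments": [[[-0.75, -0.3, 0, 0, 0, 0, 0.3], [-0.75, -0.3, 0, 0, 0, 0, 0.3], [-0.75, -0.3, 0, 0, 0, 0, 0.3], [-0.75, -0.3, 0, 0, 0, 0, 0.3], [-0.75, -0.3, 0, 0, 0, 0, 0.3]]]}}

```text
time: 8.68
tool_pos: [0.5344, -0.0178, 0.3095]
tcp_rot: [-2.343, -2.092, 0.002]
wrist_force: [-0.1, -0.4, -0.1]
width: 0.653
grip_force: 0.0
```

>>> {"api": "jog_arm", "payload": {"increments": [[[-0.75, -0.3, 0, 0, 0, 0, 0.3], [-0.75, -0.3, 0, 0, 0, 0, 0.3], [-0.75, -0.3, 0, 0, 0, 0, 0.3], [-0.75, -0.3, 0, 0, 0, 0, 0.3], [-0.75, -0.3, 0, 0, 0, 0, 0.3]]]}}

```text
time: 9.1
tool_pos: [0.4769, -0.1243, 0.3096]
tcp_rot: [-2.343, -2.092, 0.001]
wrist_force: [0.2, 0.4, -0.5]
width: 0.65
grip_force: 0.0
```

>>> {"api": "jog_arm", "payload": {"increments": [[[-0.75, -0.3, 0, 0, 0, 0, 0.3], [-0.75, -0.3, 0, 0, 0, 0, 0.3], [-0.75, -0.3, 0, 0, 0, 0, 0.3], [-0.55, -0.2, 0, 0, 0, 0, 0.3], [-0.2, -0.1, 0, 0, 0, 0, 0.3]]]}}

```text
time: 9.52
tool_pos: [0.4309, -0.2103, 0.3096]
tcp_rot: [-2.345, -2.09, 0.002]
wrist_force: [-0.2, -0.6, -0.5]
width: 0.649
grip_force: 0.0
```

>>> {"api": "jog_arm", "payload": {"increments": [[[0, 0, 0.3, 0, 0, 0, 0.3], [0, 0, 0, 0, 0, 0, 0.3], [0, 0, 0, 0, 0, 0, 0.3], [0, 0, 0, 0, 0, 0, 0.3], [0, 0, 0, 0, 0, 0, 0.3]]]}}

```text
time: 9.93
tool_pos: [0.4331, -0.2078, 0.3011]
tcp_rot: [-2.341, -2.094, -0.0]
wrist_force: [0.2, 0.2, 0.1]
width: 0.648
grip_force: 0.0
```

```bash
python3 go.py .4365 -.2034 .196
python3 - <<'E'
from h import *
im,W=cloud('wrist')
P0=W.reshape(-1,3); P=P0[np.hypot(P0[:,0]-.4365,P0[:,1]+.2034)<.03]; Q=P[abs(P[:,2]-.155)<.006]; print(len(Q), Q.mean(0),(Q.max(0)+Q.min(0))/2)
for n in ['scene','top']:
    im,W=cloud(n); P=W.reshape(-1,3);P=P[np.hypot(P[:,0]-.646,P[:,1]-.184)<.03]; Q=P[abs(P[:,2]-.206)<.006]; print(len(Q),Q.mean(0),(Q.max(0)+Q.min(0))/2)
E
```

```text
t 9.93 tcp [ 0.4331 -0.2078  0.3011] units [0.16 0.1  3.5 ] turn [-0.   -0.    0.04] w 0.648 gf 0.0 F [0.2 0.2 0.1] q [-0.5  -0.11  2.01  0.    1.24 -0.39]
1260 [ 0.43665922 -0.20289806  0.1560923 ] [ 0.43644304 -0.20396944  0.15371088]
172 [0.64771456 0.18259161 0.20561304] [0.64680821 0.1827078  0.20441096]
106 [0.64501463 0.1843403  0.20546196] [0.64467753 0.1842008  0.20487713]
```

Tall bottle is within 2 mm of mat1's centre. Now the large one.

>>> {"api": "jog_arm", "payload": {"increments": [[[0.16, 0.1, 0.7, 0, 0, 0, 0.3], [0, 0, 0.8, 0, 0, 0, 0.3], [0, 0, 0.8, 0, 0, 0, 0.3], [0, 0, 0.7, 0, 0, 0, 0.3], [0, 0, 0.5, 0, 0, 0, 0.3]]]}}

```text
time: 10.5
tool_pos: [0.4356, -0.2035, 0.1942]
tcp_rot: [-2.341, -2.092, 0.001]
wrist_force: [0.7, 0.8, 0.7]
width: 0.649
grip_force: 0.0
```

>>> {"api": "jog_arm", "payload": {"increments": [[[0, 0, 0, 0, 0, 0, 0.1], [0, 0, 0, 0, 0, 0, -0.6], [0, 0, 0, 0, 0, 0, -0.6], [0, 0, 0, 0, 0, 0, -1], [0, 0, 0, 0, 0, 0, -1]]]}}

```text
time: 10.92
tool_pos: [0.4368, -0.2044, 0.1972]
tcp_rot: [2.342, 2.092, 0.001]
wrist_force: [-0.4, 0.4, -1.3]
width: 0.289
grip_force: 49.4
```

>>> {"api": "jog_arm", "payload": {"increments": [[[0, 0, 0, 0, 0, 0, -1], [0, 0, 0, 0, 0, 0, -1], [0, 0, 0, 0, 0, 0, -1], [0, 0, 0, 0, 0, 0, -1], [0, 0, 0, 0, 0, 0, -1]]]}}

```text
time: 11.33
tool_pos: [0.4368, -0.2045, 0.1972]
tcp_rot: [2.342, 2.092, 0.001]
wrist_force: [-1.5, -0.1, 5.6]
width: 0.287
grip_force: 49.9
```

```bash
python3 go.py .6356 .0951 .25
```

```text
t 11.33 tcp [ 0.4368 -0.2045  0.1972] units [10.67  5.46 -1.76] turn [0.02 0.01 0.02] w 0.287 gf 49.9 F [-1.5 -0.1  5.6] q [-0.49 -0.01  2.12 -0.    1.03 -0.38]
```

>>> {"api": "jog_arm", "payload": {"increments": [[[0, 0, -0.3, 0, 0, 0, -1], [0, 0, -0.6, 0, 0, 0, -1], [0, 0, -0.9, 0, 0, 0, -1], [0, 0, -0.9, 0, 0, 0, -1], [0.1, 0.05, -0.8, 0, 0, 0, -1]]]}}

```text
time: 11.75
tool_pos: [0.4372, -0.2013, 0.3017]
tcp_rot: [-2.342, -2.091, 0.002]
wrist_force: [0.4, -0.3, -2.8]
width: 0.287
grip_force: 49.8
```

>>> {"api": "jog_arm", "payload": {"increments": [[[0.4, 0.2, 0, 0, 0, 0, -1], [0.6, 0.3, 0, 0, 0, 0, -1], [0.6, 0.3, 0, 0, 0, 0, -1], [0.6, 0.3, 0, 0, 0, 0, -1], [0.6, 0.3, 0, 0, 0, 0, -1]]]}}

```text
time: 12.17
tool_pos: [0.4889, -0.1217, 0.3004]
tcp_rot: [-2.342, -2.091, 0.002]
wrist_force: [0.9, 0.2, -3.7]
width: 0.291
grip_force: 49.7
```

>>> {"api": "jog_arm", "payload": {"increments": [[[0.6, 0.3, 0, 0, 0, 0, -1], [0.6, 0.3, 0, 0, 0, 0, -1], [0.6, 0.3, 0, 0, 0, 0, -1], [0.6, 0.3, 0, 0, 0, 0, -1], [0.6, 0.3, 0, 0, 0, 0, -1]]]}}

```text
time: 12.58
tool_pos: [0.5437, -0.0373, 0.3001]
tcp_rot: [-2.342, -2.092, 0.003]
wrist_force: [1.2, 0.5, -3.6]
width: 0.285
grip_force: 49.7
```

>>> {"api": "jog_arm", "payload": {"increments": [[[0.6, 0.3, 0, 0, 0, 0, -1], [0.6, 0.3, 0, 0, 0, 0, -1], [0.6, 0.3, 0, 0, 0, 0, -1], [0.6, 0.3, 0, 0, 0, 0, -1], [0.6, 0.3, 0, 0, 0, 0, -1]]]}}

```text
time: 13.0
tool_pos: [0.5986, 0.047, 0.3]
tcp_rot: [-2.342, -2.092, 0.003]
wrist_force: [1.0, 0.5, -4.2]
width: 0.285
grip_force: 49.7
```

>>> {"api": "jog_arm", "payload": {"increments": [[[0.6, 0.3, 0, 0, 0, 0, -1], [0.6, 0.3, 0, 0, 0, 0, -1], [0.37, 0.2, 0, 0, 0, 0, -1], [0.2, 0.2, 0, 0, 0, 0, -1], [0, 0.11, 0, 0, 0, 0, -1]]]}}

```text
time: 13.42
tool_pos: [0.6383, 0.0961, 0.3004]
tcp_rot: [-2.341, -2.094, 0.002]
wrist_force: [0.1, -0.4, -3.2]
width: 0.286
grip_force: 49.7
```

>>> {"api": "jog_arm", "payload": {"increments": [[[0, 0, 0.3, 0, 0, 0, -1], [0, 0, 0.4, 0, 0, 0, -1], [0, 0, 0.4, 0, 0, 0, -1], [0, 0, 0.3, 0, 0, 0, -1], [0, 0, 0, 0, 0, 0, -1]]]}}

```text
time: 13.83
tool_pos: [0.6356, 0.0943, 0.2548]
tcp_rot: [-2.341, -2.089, 0.009]
wrist_force: [-1.1, -0.3, -4.4]
width: 0.285
grip_force: 49.6
```

>>> {"api": "jog_arm", "payload": {"increments": [[[0, 0, 0, 0, 0, 0, -1], [0, 0, 0, 0, 0, 0, -1], [0, 0, 0, 0, 0, 0, -1], [0, 0, 0, 0, 0, 0, -1], [0, 0, 0, 0, 0, 0, -1]]]}}

```text
time: 14.25
tool_pos: [0.6384, 0.0952, 0.2601]
tcp_rot: [2.342, 2.092, 0.002]
wrist_force: [0.3, -0.7, -5.2]
width: 0.288
grip_force: 49.6
```

```bash
python3 go.py .6356 .095 .219
```

```text
t 14.25 tcp [0.6384 0.0952 0.2601] units [-0.02 -0.09  1.37] turn [ 0.01 -0.    0.02] w 0.288 gf 49.6 F [ 0.3 -0.7 -5.2] q [0.11 0.24 1.72 0.   1.18 0.22]
```

>>> {"api": "jog_arm", "payload": {"increments": [[[0, -0.09, 0.3, 0, 0, 0, -1], [0, 0, 0.3, 0, 0, 0, -1], [0, 0, 0.3, 0, 0, 0, -1], [0, 0, 0.15, 0, 0, 0, -1], [0, 0, 0.1, 0, 0, 0, -1]]]}}

```text
time: 14.67
tool_pos: [0.6343, 0.0954, 0.2224]
tcp_rot: [-2.342, -2.092, 0.004]
wrist_force: [0.9, -0.8, -3.8]
width: 0.286
grip_force: 49.7
```

>>> {"api": "jog_arm", "payload": {"increments": [[[0, 0, 0.1, 0, 0, 0, -1], [0, 0, 0.06, 0, 0, 0, -1], [0, 0, 0.05, 0, 0, 0, -1], [0, 0, 0.03, 0, 0, 0, -1], [0, 0, 0, 0, 0, 0, -1]]]}}

```text
time: 15.08
tool_pos: [0.6356, 0.0955, 0.2184]
tcp_rot: [2.343, 2.092, 0.001]
wrist_force: [-0.6, 0.5, -0.8]
width: 0.29
grip_force: 50.1
```

```bash
python3 go.py .6356 .095 .218
```

```text
t 15.08 tcp [0.6356 0.0955 0.2184] units [-0.02  0.    0.01] turn [ 0.01 -0.    0.02] w 0.29 gf 50.1 F [-0.6  0.5 -0.8] q [0.11 0.27 1.76 0.   1.11 0.22]
```

>>> {"api": "jog_arm", "payload": {"increments": [[[0, 0, 0, 0, 0, 0, -0.4], [0, 0, 0, 0, 0, 0, -0.3], [0, 0, 0, 0, 0, 0, -0.1], [0, 0, 0, 0, 0, 0, 0.1], [0, 0, 0, 0, 0, 0, 0.3]]]}}

```text
time: 15.5
tool_pos: [0.6356, 0.0955, 0.218]
tcp_rot: [2.343, 2.092, 0.001]
wrist_force: [0.2, 0.9, -0.1]
width: 0.647
grip_force: 0.0
```

>>> {"api": "jog_arm", "payload": {"increments": [[[0, 0, -0.3, 0, 0, 0, 0.3], [0, 0, -0.6, 0, 0, 0, 0.3], [0, 0, -0.7, 0, 0, 0, 0.3], [0, 0, -0.7, 0, 0, 0, 0.3], [0, 0, -0.4, 0, 0, 0, 0.3]]]}}

```text
time: 15.92
tool_pos: [0.6364, 0.0956, 0.3022]
tcp_rot: [2.341, 2.091, 0.006]
wrist_force: [0.2, -0.3, 0.9]
width: 0.651
grip_force: 0.0
```

>>> {"api": "jog_arm", "payload": {"increments": [[[-0.1, -0.4, 0, 0, 0, 0, 0.3], [-0.2, -0.6, 0, 0, 0, 0, 0.3], [-0.2, -0.6, 0, 0, 0, 0, 0.3], [-0.2, -0.6, 0, 0, 0, 0, 0.3], [-0.2, -0.6, 0, 0, 0, 0, 0.3]]]}}

```text
time: 16.33
tool_pos: [0.548, 0.0779, 0.2988]
tcp_rot: [2.343, 2.093, 0.0]
wrist_force: [0.0, -0.5, 0.7]
width: 0.653
grip_force: 0.0
```

>>> {"api": "jog_arm", "payload": {"increments": [[[-0.25, -0.6, 0, 0, 0, 0, 0.3], [-0.25, -0.6, 0, 0, 0, 0, 0.3], [-0.25, -0.6, 0, 0, 0, 0, 0.3], [-0.2, -0.5, 0, 0, 0, 0, 0.3], [-0.01, -0.31, 0, 0, 0, 0, 0.3]]]}}

```text
time: 16.75
tool_pos: [0.4662, 0.0577, 0.2987]
tcp_rot: [2.344, 2.092, -0.001]
wrist_force: [0.1, 0.4, -0.7]
width: 0.652
grip_force: 0.0
```

>>> {"api": "jog_arm", "payload": {"increments": [[[0, 0, 0.3, 0, 0, 0, 0.3], [0, 0, 0.5, 0, 0, 0, 0.3], [0, 0, 0.2, 0, 0, 0, 0.3], [0, 0, 0, 0, 0, 0, 0.3], [0, 0, 0, 0, 0, 0, 0.3]]]}}

```text
time: 17.17
tool_pos: [0.4679, 0.0584, 0.2678]
tcp_rot: [-2.342, -2.092, 0.002]
wrist_force: [-0.6, -0.1, -0.0]
width: 0.65
grip_force: 0.0
```

```bash
cat > chk.py <<'E'
from h import *
import sys
# chk.py cam,cam x y ztop ...
for a in sys.argv[2:]:
    x,y,z=map(float,a.split(','))
    for n in sys.argv[1].split(','):
        im,W=cloud(n); P=W.reshape(-1,3);P=P[np.hypot(P[:,0]-x,P[:,1]-y)<.03]; Q=P[abs(P[:,2]-z)<.006]; print(n,a,len(Q),Q.mean(0).round(4) if len(Q) else '',((Q.max(0)+Q.min(0))/2).round(4) if len(Q) else '')
E
python3 go.py .468 .0586 .166; python3 chk.py wrist .468,.0586,.125; python3 chk.py top,scene .6356,.095,.176
```

```text
t 17.17 tcp [0.4679 0.0584 0.2678] units [0.01 0.01 3.39] turn [-0.01  0.    0.02] w 0.65 gf 0.0 F [-0.6 -0.1 -0. ] q [ 0.07 -0.1   2.06  0.    1.18  0.18]
wrist .468,.0586,.125 1280 [0.4689 0.06   0.1261] [0.4688 0.0589 0.1238]
top .6356,.095,.176 98 [0.6338 0.0965 0.1755] [0.6341 0.0962 0.1753]
scene .6356,.095,.176 151 [0.6365 0.0949 0.1755] [0.6355 0.0952 0.1741]
```

>>> {"api": "jog_arm", "payload": {"increments": [[[0.01, 0.02, 0.6, 0, 0, 0, 0.3], [0, 0, 0.8, 0, 0, 0, 0.3], [0, 0, 0.8, 0, 0, 0, 0.3], [0, 0, 0.7, 0, 0, 0, 0.3], [0, 0, 0.5, 0, 0, 0, 0.3]]]}}

```text
time: 17.73
tool_pos: [0.4681, 0.0585, 0.1651]
tcp_rot: [-2.343, -2.092, 0.001]
wrist_force: [0.4, 0.3, -0.1]
width: 0.647
grip_force: 0.0
```

>>> {"api": "jog_arm", "payload": {"increments": [[[0, 0, 0, 0, 0, 0, 0.1], [0, 0, 0, 0, 0, 0, -0.6], [0, 0, 0, 0, 0, 0, -0.6], [0, 0, 0, 0, 0, 0, -1], [0, 0, 0, 0, 0, 0, -1]]]}}

```text
time: 18.15
tool_pos: [0.4693, 0.0586, 0.1678]
tcp_rot: [2.342, 2.092, 0.003]
wrist_force: [0.1, -0.1, -2.3]
width: 0.287
grip_force: 49.1
```

>>> {"api": "jog_arm", "payload": {"increments": [[[0, 0, 0, 0, 0, 0, -1], [0, 0, 0, 0, 0, 0, -1], [0, 0, 0, 0, 0, 0, -1], [0, 0, 0, 0, 0, 0, -1], [0, 0, 0, 0, 0, 0, -1]]]}}

```text
time: 18.57
tool_pos: [0.4693, 0.0586, 0.1677]
tcp_rot: [2.342, 2.092, 0.003]
wrist_force: [-1.4, -0.2, 7.3]
width: 0.289
grip_force: 49.6
```

```bash
python3 go.py .6254 .0057 .225
```

```text
t 18.57 tcp [0.4693 0.0586 0.1677] units [-1.16  5.37 -1.9 ] turn [ 0.02 -0.    0.02] w 0.289 gf 49.6 F [-1.4 -0.2  7.3] q [0.07 0.01 2.16 0.   0.97 0.18]
```

>>> {"api": "jog_arm", "payload": {"increments": [[[0, 0, -0.2, 0, 0, 0, -1], [0, 0, -0.4, 0, 0, 0, -1], [0, 0, -0.5, 0, 0, 0, -1], [0, 0, -0.5, 0, 0, 0, -1], [0, 0.2, -0.3, 0, 0, 0, -1]]]}}

```text
time: 18.98
tool_pos: [0.4738, 0.0579, 0.2244]
tcp_rot: [-2.343, -2.093, 0.0]
wrist_force: [-0.3, 0.6, -1.5]
width: 0.29
grip_force: 49.3
```

>>> {"api": "jog_arm", "payload": {"increments": [[[-0.1, 0.5, 0, 0, 0, 0, -1], [-0.12, 0.6, 0, 0, 0, 0, -1], [-0.12, 0.6, 0, 0, 0, 0, -1], [-0.12, 0.6, 0, 0, 0, 0, -1], [-0.12, 0.6, 0, 0, 0, 0, -1]]]}}

```text
time: 19.4
tool_pos: [0.5596, 0.0304, 0.223]
tcp_rot: [-2.343, -2.092, 0.001]
wrist_force: [-0.1, 0.6, -1.7]
width: 0.29
grip_force: 49.3
```

>>> {"api": "jog_arm", "payload": {"increments": [[[-0.12, 0.6, 0, 0, 0, 0, -1], [-0.12, 0.6, 0, 0, 0, 0, -1], [-0.12, 0.5, 0, 0, 0, 0, -1], [-0.12, 0.4, 0, 0, 0, 0, -1], [-0.1, 0.17, 0, 0, 0, 0, -1]]]}}

```text
time: 19.82
tool_pos: [0.626, 0.0052, 0.2229]
tcp_rot: [2.343, 2.092, -0.0]
wrist_force: [-1.0, -0.0, -1.2]
width: 0.289
grip_force: 49.3
```

>>> {"api": "jog_arm", "payload": {"increments": [[[0, 0, 0.1, 0, 0, 0, -1], [0, 0, 0.1, 0, 0, 0, -1], [0, 0, 0, 0, 0, 0, -1], [0, 0, 0, 0, 0, 0, -1], [0, 0, 0, 0, 0, 0, -1]]]}}

```text
time: 20.23
tool_pos: [0.6238, 0.0061, 0.2174]
tcp_rot: [-2.342, -2.093, 0.001]
wrist_force: [0.8, -0.6, -0.5]
width: 0.286
grip_force: 49.3
```

```bash
python3 go.py .6254 .0057 .189
```

```text
t 20.23 tcp [0.6238 0.0061 0.2174] units [-0.01  0.05  0.95] turn [-0.01 -0.    0.03] w 0.286 gf 49.3 F [ 0.8 -0.6 -0.5] q [-0.03  0.23  1.81  0.    1.1   0.08]
```

>>> {"api": "jog_arm", "payload": {"increments": [[[0, 0.05, 0.2, 0, 0, 0, -1], [0, 0, 0.2, 0, 0, 0, -1], [0, 0, 0.15, 0, 0, 0, -1], [0, 0, 0.12, 0, 0, 0, -1], [0, 0, 0.1, 0, 0, 0, -1]]]}}

```text
time: 20.65
tool_pos: [0.6256, 0.0056, 0.1934]
tcp_rot: [-2.342, -2.092, 0.001]
wrist_force: [1.0, 0.1, -1.9]
width: 0.286
grip_force: 49.3
```

>>> {"api": "jog_arm", "payload": {"increments": [[[0, 0, 0.08, 0, 0, 0, -1], [0, 0, 0.06, 0, 0, 0, -1], [0, 0, 0.04, 0, 0, 0, -1], [0, 0, 0, 0, 0, 0, -1], [0, 0, 0, 0, 0, 0, -1]]]}}

```text
time: 21.07
tool_pos: [0.6262, 0.0056, 0.1892]
tcp_rot: [2.343, 2.093, 0.0]
wrist_force: [0.1, -0.7, -1.0]
width: 0.287
grip_force: 49.5
```

```bash
python3 go.py .6254 .0057 .1885
```

```text
t 21.07 tcp [0.6262 0.0056 0.1892] units [-0.   -0.03  0.02] turn [ 0.   -0.    0.02] w 0.287 gf 49.5 F [ 0.1 -0.7 -1. ] q [-0.03  0.27  1.82  0.    1.05  0.08]
```

>>> {"api": "jog_arm", "payload": {"increments": [[[0, 0, 0.02, 0, 0, 0, -0.4], [0, 0, 0, 0, 0, 0, -0.3], [0, 0, 0, 0, 0, 0, -0.1], [0, 0, 0, 0, 0, 0, 0.1], [0, 0, 0, 0, 0, 0, 0.3]]]}}

```text
time: 21.48
tool_pos: [0.6263, 0.0056, 0.1887]
tcp_rot: [2.343, 2.092, 0.001]
wrist_force: [0.4, -0.1, -1.1]
width: 0.645
grip_force: 0.0
```

>>> {"api": "jog_arm", "payload": {"increments": [[[0, 0, -0.3, 0, 0, 0, 0.3], [0, 0, -0.6, 0, 0, 0, 0.3], [0, 0, -0.7, 0, 0, 0, 0.3], [0, 0, -0.6, 0, 0, 0, 0.3], [0, 0, -0.3, 0, 0, 0, 0.3]]]}}

```text
time: 21.9
tool_pos: [0.6274, 0.0056, 0.2672]
tcp_rot: [2.341, 2.09, 0.006]
wrist_force: [-0.2, 0.3, 0.7]
width: 0.648
grip_force: 0.0
```

>>> {"api": "jog_arm", "payload": {"increments": [[[-0.35, -0.5, 0, 0, 0, 0, 0.3], [-0.4, -0.6, 0, 0, 0, 0, 0.3], [-0.4, -0.6, 0, 0, 0, 0, 0.3], [-0.4, -0.6, 0, 0, 0, 0, 0.3], [-0.4, -0.6, 0, 0, 0, 0, 0.3]]]}}

```text
time: 22.32
tool_pos: [0.532, -0.043, 0.2634]
tcp_rot: [-2.343, -2.093, 0.0]
wrist_force: [0.4, -0.3, -0.5]
width: 0.649
grip_force: 0.0
```

>>> {"api": "jog_arm", "payload": {"increments": [[[-0.4, -0.6, 0, 0, 0, 0, 0.3], [-0.4, -0.6, 0, 0, 0, 0, 0.3], [-0.4, -0.5, 0, 0, 0, 0, 0.3], [-0.2, -0.3, 0, 0, 0, 0, 0.3], [-0.12, -0.19, 0, 0, 0, 0, 0.3]]]}}

```text
time: 22.73
tool_pos: [0.4616, -0.0811, 0.2635]
tcp_rot: [2.344, 2.092, 0.0]
wrist_force: [0.1, 0.1, 0.2]
width: 0.649
grip_force: 0.0
```

>>> {"api": "jog_arm", "payload": {"increments": [[[0, 0, 0.3, 0, 0, 0, 0.3], [0, 0, 0.3, 0, 0, 0, 0.3], [0, 0, 0.2, 0, 0, 0, 0.3], [0, 0, 0, 0, 0, 0, 0.3], [0, 0, 0, 0, 0, 0, 0.3]]]}}

```text
time: 23.15
tool_pos: [0.4625, -0.0802, 0.2382]
tcp_rot: [-2.341, -2.092, 0.002]
wrist_force: [-0.6, 0.5, -0.6]
width: 0.655
grip_force: 0.0
```

```bash
python3 go.py .4625 -.0803 .136; python3 chk.py wrist .4625,-.0803,.095; python3 chk.py top,scene .6254,.0057,.146
```

```text
t 23.15 tcp [ 0.4625 -0.0802  0.2382] units [-0.01  0.01  3.41] turn [-0.02 -0.    0.03] w 0.655 gf 0.0 F [-0.6  0.5 -0.6] q [-0.22 -0.08  2.1   0.    1.12 -0.11]
wrist .4625,-.0803,.095 1273 [ 0.4632 -0.0795  0.0961] [ 0.4629 -0.0805  0.0936]
top .6254,.0057,.146 95 [0.6237 0.0063 0.1453] [0.6238 0.0063 0.1452]
scene .6254,.0057,.146 139 [0.627  0.005  0.1456] [0.6262 0.0047 0.1444]
```

>>> {"api": "jog_arm", "payload": {"increments": [[[0, 0.02, 0.6, 0, 0, 0, 0.3], [0, 0, 0.8, 0, 0, 0, 0.3], [0, 0, 0.8, 0, 0, 0, 0.3], [0, 0, 0.7, 0, 0, 0, 0.3], [0, 0, 0.5, 0, 0, 0, 0.3]]]}}

```text
time: 23.72
tool_pos: [0.4627, -0.0805, 0.1359]
tcp_rot: [-2.342, -2.092, 0.001]
wrist_force: [-0.6, -0.2, -0.2]
width: 0.65
grip_force: 0.0
```

>>> {"api": "jog_arm", "payload": {"increments": [[[0, 0, 0, 0, 0, 0, 0.1], [0, 0, 0, 0, 0, 0, -0.6], [0, 0, 0, 0, 0, 0, -0.6], [0, 0, 0, 0, 0, 0, -1], [0, 0, 0, 0, 0, 0, -1]]]}}

```text
time: 24.13
tool_pos: [0.4641, -0.0809, 0.1387]
tcp_rot: [2.342, 2.091, 0.002]
wrist_force: [-0.7, -0.4, -1.3]
width: 0.291
grip_force: 49.0
```

>>> {"api": "jog_arm", "payload": {"increments": [[[0, 0, 0, 0, 0, 0, -1], [0, 0, 0, 0, 0, 0, -1], [0, 0, 0, 0, 0, 0, -1], [0, 0, 0, 0, 0, 0, -1], [0, 0, 0, 0, 0, 0, -1]]]}}

```text
time: 24.55
tool_pos: [0.4639, -0.0809, 0.1384]
tcp_rot: [2.342, 2.092, 0.002]
wrist_force: [-1.9, 1.0, 6.3]
width: 0.292
grip_force: 49.5
```

```bash
python3 go.py .6152 -.0837 .195
```

```text
t 24.55 tcp [ 0.4639 -0.0809  0.1384] units [ 0.47  5.02 -1.88] turn [0.02 0.   0.02] w 0.292 gf 49.5 F [-1.9  1.   6.3] q [-0.23  0.05  2.19 -0.    0.91 -0.11]
```

>>> {"api": "jog_arm", "payload": {"increments": [[[0, 0, -0.2, 0, 0, 0, -1], [0, 0, -0.4, 0, 0, 0, -1], [0, 0, -0.5, 0, 0, 0, -1], [0, 0, -0.5, 0, 0, 0, -1], [0, 0.2, -0.3, 0, 0, 0, -1]]]}}

```text
time: 24.97
tool_pos: [0.4686, -0.0813, 0.1953]
tcp_rot: [-2.343, -2.092, 0.0]
wrist_force: [-0.3, 0.1, -1.5]
width: 0.289
grip_force: 49.1
```

>>> {"api": "jog_arm", "payload": {"increments": [[[0.05, 0.5, 0, 0, 0, 0, -1], [0.05, 0.6, 0, 0, 0, 0, -1], [0.05, 0.6, 0, 0, 0, 0, -1], [0.05, 0.6, 0, 0, 0, 0, -1], [0.05, 0.6, 0, 0, 0, 0, -1]]]}}

```text
time: 25.38
tool_pos: [0.5573, -0.0837, 0.194]
tcp_rot: [-2.343, -2.092, 0.001]
wrist_force: [0.7, -0.5, -1.1]
width: 0.291
grip_force: 49.2
```

>>> {"api": "jog_arm", "payload": {"increments": [[[0.05, 0.6, 0, 0, 0, 0, -1], [0.05, 0.6, 0, 0, 0, 0, -1], [0.05, 0.4, 0, 0, 0, 0, -1], [0.05, 0.2, 0, 0, 0, 0, -1], [0.02, 0.12, 0, 0, 0, 0, -1]]]}}

```text
time: 25.8
tool_pos: [0.6151, -0.0835, 0.1938]
tcp_rot: [-2.342, -2.092, 0.001]
wrist_force: [0.8, 0.0, -1.2]
width: 0.287
grip_force: 49.2
```

>>> {"api": "jog_arm", "payload": {"increments": [[[0, 0, 0.1, 0, 0, 0, -1], [0, 0, 0.1, 0, 0, 0, -1], [0, 0, 0, 0, 0, 0, -1], [0, 0, 0, 0, 0, 0, -1], [0, 0, 0, 0, 0, 0, -1]]]}}

```text
time: 26.22
tool_pos: [0.6138, -0.0837, 0.1883]
tcp_rot: [-2.343, -2.092, 0.001]
wrist_force: [1.3, 0.8, -1.0]
width: 0.287
grip_force: 49.2
```

```bash
python3 go.py .6152 -.0837 .1595
```

```text
t 26.22 tcp [ 0.6138 -0.0837  0.1883] units [0.   0.05 0.96] turn [-0.    0.    0.02] w 0.287 gf 49.2 F [ 1.3  0.8 -1. ] q [-0.18  0.26  1.84 -0.    1.05 -0.06]
```

>>> {"api": "jog_arm", "payload": {"increments": [[[0, 0.05, 0.2, 0, 0, 0, -1], [0, 0, 0.2, 0, 0, 0, -1], [0, 0, 0.15, 0, 0, 0, -1], [0, 0, 0.12, 0, 0, 0, -1], [0, 0, 0.1, 0, 0, 0, -1]]]}}

```text
time: 26.63
tool_pos: [0.6155, -0.0837, 0.1643]
tcp_rot: [-2.342, -2.092, 0.001]
wrist_force: [0.9, 0.3, -1.4]
width: 0.287
grip_force: 49.2
```

>>> {"api": "jog_arm", "payload": {"increments": [[[0, 0, 0.08, 0, 0, 0, -1], [0, 0, 0.06, 0, 0, 0, -1], [0, 0, 0.06, 0, 0, 0, -1], [0, 0, 0, 0, 0, 0, -1], [0, 0, 0, 0, 0, 0, -1]]]}}

```text
time: 27.05
tool_pos: [0.6161, -0.0838, 0.1595]
tcp_rot: [2.343, 2.092, 0.001]
wrist_force: [-0.3, -0.1, -0.4]
width: 0.29
grip_force: 49.4
```

```bash
python3 go.py .6152 -.0837 .159
```

```text
t 27.05 tcp [ 0.6161 -0.0838  0.1595] units [ 0.   -0.03  0.02] turn [0.01 0.   0.02] w 0.29 gf 49.4 F [-0.3 -0.1 -0.4] q [-0.18  0.29  1.85 -0.    1.   -0.06]
```

Releasing, rising, and backing off toward the base to clear the view.

>>> {"api": "jog_arm", "payload": {"increments": [[[0, 0, 0.02, 0, 0, 0, -0.4], [0, 0, 0, 0, 0, 0, -0.3], [0, 0, 0, 0, 0, 0, -0.1], [0, 0, 0, 0, 0, 0, 0.1], [0, 0, 0, 0, 0, 0, 0.3]]]}}

```text
time: 27.47
tool_pos: [0.6159, -0.0838, 0.1587]
tcp_rot: [2.343, 2.093, 0.0]
wrist_force: [-0.3, 0.4, -0.3]
width: 0.646
grip_force: 0.0
```

>>> {"api": "jog_arm", "payload": {"increments": [[[0, 0, -0.3, 0, 0, 0, 0.3], [0, 0, -0.6, 0, 0, 0, 0.3], [0, 0, -0.8, 0, 0, 0, 0.3], [0, 0, -0.8, 0, 0, 0, 0.3], [0, 0, -0.7, 0, 0, 0, 0.3]]]}}

```text
time: 27.88
tool_pos: [0.6161, -0.0838, 0.2568]
tcp_rot: [2.342, 2.092, 0.001]
wrist_force: [-0.1, 0.2, 0.9]
width: 0.649
grip_force: 0.0
```

>>> {"api": "jog_arm", "payload": {"increments": [[[-0.2, -0.5, -0.3, 0, 0, 0, 0.3], [-0.3, -0.7, 0, 0, 0, 0, 0.3], [-0.3, -0.7, 0, 0, 0, 0, 0.3], [-0.3, -0.7, 0, 0, 0, 0, 0.3], [-0.3, -0.7, 0, 0, 0, 0, 0.3]]]}}

```text
time: 28.3
tool_pos: [0.5119, -0.1146, 0.2646]
tcp_rot: [2.342, 2.093, 0.001]
wrist_force: [0.5, -0.1, 0.3]
width: 0.651
grip_force: 0.0
```

>>> {"api": "jog_arm", "payload": {"increments": [[[-0.3, -0.6, 0, 0, 0, 0, 0.3], [-0.2, -0.4, 0, 0, 0, 0, 0.3], [0, 0, 0, 0, 0, 0, 0.3], [0, 0, 0, 0, 0, 0, 0.3], [0, 0, 0, 0, 0, 0, 0.3]]]}}

```text
time: 28.72
tool_pos: [0.4822, -0.1259, 0.2643]
tcp_rot: [2.342, 2.092, 0.002]
wrist_force: [0.5, 0.1, -1.2]
width: 0.649
grip_force: 0.0
```

```bash
python3 chk.py top,scene .6458,.1845,.206 .6356,.095,.176 .6254,.0057,.146 .6152,-.0837,.116 .602,-.177,.073 .6585,.278,.112; python3 -c "
from h import *
im,W=cloud('scene'); cv2.imwrite('pics/s2.png',im)"
```

```text
top .6458,.1845,.206 107 [0.6449 0.1841 0.2056] [0.6444 0.1842 0.2052]
scene .6458,.1845,.206 172 [0.6477 0.1827 0.2055] [0.6465 0.1828 0.2043]
top .6356,.095,.176 97 [0.6336 0.0964 0.1755] [0.6342 0.0963 0.175 ]
scene .6356,.095,.176 155 [0.6367 0.0948 0.1755] [0.6357 0.0946 0.174 ]
top .6254,.0057,.146 94 [0.6238 0.0064 0.1457] [0.6238 0.0063 0.1451]
scene .6254,.0057,.146 140 [0.6272 0.0048 0.1456] [0.6266 0.0046 0.1445]
top .6152,-.0837,.116 88 [ 0.6136 -0.0828  0.1156] [ 0.614  -0.0827  0.115 ]
scene .6152,-.0837,.116 125 [ 0.6169 -0.0842  0.1156] [ 0.6165 -0.0848  0.1148]
top .602,-.177,.073 175 [ 0.6087 -0.1743  0.0726] [ 0.6057 -0.1761  0.0722]
scene .602,-.177,.073 396 [ 0.6039 -0.1773  0.0729] [ 0.6022 -0.1781  0.0717]
top .6585,.278,.112 37 [0.658  0.2789 0.1118] [0.6578 0.2775 0.1114]
scene .6585,.278,.112 92 [0.6596 0.2771 0.111 ] [0.6592 0.2778 0.111 ]
```

View pics/s2.png

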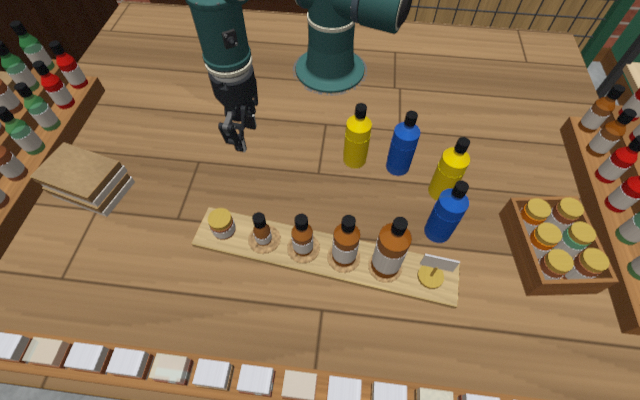

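The picture shows all four bottles upright and centred on their mats, from tall at (390,250) beside the card down to small at (262,232) beside the jar. The card and jar have not moved.

```bash
python3 -c "
from workcell import bot
print(bot.finish_job())"
```

```text
the job is handed in; nothing more can be done
None
```

The job is handed in: all four bottles stand upright within about 3 mm of their mat centres, tallest by the price card to smallest by the spice jar, with the card and jar unmoved, and the arm finished after about 29 s of the 138 s; no verdict was returned.

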